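# Cover the colour pad and latch the cover

## Task

Stop the colour pad drying out: with the fingertips, push the sliding cover of the colour box all the way over the well that holds the flat grey pad, up against that end of the box. Then push the wooden turn latch at that same end round until its short end lies square across the edge of the cover. Leave the other latch open, and leave the printing block in the other well, and the things standing around the box, where they are.

Things in the scene. Friction and masses are not known exactly. Their poses are not given: they have to be found in the camera images.
- box: Wooden colour box fixed to the table, 160 (x) x 470 (y) x 54 mm high; origin at the centre of its underside on the table, x pointing away from the robot, y to the robot's left, z up. From the middle out along +y and -y: closed deck to 65 mm, open well 65 to 205 mm (130 mm wide, floor at 10 mm), end piece 205 to 235 mm (top at 50 mm). The cover runs between side lips 54 mm high, 120 mm apart.
- cover (a joint): Sliding cover of the box, dark wood: its position along the box's y (m). 0: centred over the deck; +0.125: against the stop at the +y (left) end, wholly covering the left well; -0.125: against the stop at the -y (right) end. It cannot lift off; slides with about 2.5 N of friction and stays where it is left.
- cover_top (a point): Centre of the top of the cover's raised panel, 68 mm above the table. The cover is a plate 160 mm long (box y) x 119 mm, top at 48 mm; the solid panel in its middle is 90 mm long (box y) x 92 mm (box x) and 20 mm high. Its upright end faces, 45 mm from this point along the box's y, are there to be pushed against. Axes as the box's.
- latch_left (a joint): Turn latch on the left (+y) end piece (rad). 0: open, its long tail pointing to the box's -x, out past the near side; grows as the tail swings outwards, away from the box (clockwise from above), to its stop at 1.571, where the tail points along +y and the short end lies square across the cover's edge. Friction 0.06 N m; stays where it is left.
- latch_right (a joint): The same latch, mirrored, on the right (-y) end piece (rad): 0 open, tail to the box's -x; grows as the tail swings outwards (counter-clockwise from above) to its stop at 1.571, tail along -y.
- latch_left_pivot (a point): Pivot of the left latch, half-way up the bar, 61.5 mm above the table, at x -50, y +220 mm in the box. The latch is a straight light wooden bar 120 mm long, 16 mm wide, 14 mm thick (underside 54.5 mm above the table): 85 mm of tail on one side of the pivot, 35 mm on the other. It turns about the vertical.
- latch_left_tail (a point): End of the left latch's tail, on its centre line, half-way up, 85 mm from the pivot. When open it stands 55 mm out from the near side of the box, with free air under it.
- latch_right_pivot (a point): Pivot of the right latch, as the left one; at x -50, y -220 mm in the box.
- latch_right_tail (a point): End of the right latch's tail, as the left one.
- pad: The colour pad: flat grey felt slab 110 x 112 x 20 mm fixed in one of the two wells (left or right varies), origin at the centre of its underside, top 30 mm above the table.
- block_mid (a point): Printing block standing in the other well: dark wooden block 90 mm (box x) x 50 mm (box y) x 30 mm with a bar grip on top, 58 mm high overall, its top 68 mm above the table; point half-way up its middle. To be left alone.
- spare_block_mid (a point): Bystander: second printing block, 80 x 70 mm, 58 mm high with its grip, standing on the table beyond the box; point half-way up its middle.
- jar_mid (a point): Bystander: jar, 60 mm across and 70 mm high, standing on the table beyond the box; point half-way up its middle.
- brush: Bystander: flat brush, 200 mm long, 42 mm wide, 20 mm high, lying on the table between the box and the robot, origin under its middle, roughly along y.
Not all that is in view belongs to the job. What is shaped like the part that bears block_mid but blue or purple is not meant.

How it is judged:
On the way, in this order (a step that is already met when the one before it is completed fails the run):
1. the cover is pushed fully over the pad (((y of pad in the frame of box above 0 m and value of joint cover above 0.121 m) or (y of pad in the frame of box below 0 m and value of joint cover below -0.121 m))), for 0.2 s.
2. the latch at the pad's end is turned across the cover (((y of pad in the frame of box above 0 m and value of joint cover above 0.121 m) or (y of pad in the frame of box below 0 m and value of joint cover below -0.121 m)) and ((y of pad in the frame of box above 0 m and value of joint latch_left above 1.36 rad) or (y of pad in the frame of box below 0 m and value of joint latch_right above 1.36 rad))), for 0.2 s.
At the end, for the whole second after the job is handed in: The cover is within 4 mm of its stop over the pad, the latch at that end is within 0.21 rad of square across it, the other latch is still open (under 0.5 rad), and the block stands upright within 15 mm of where it began (all of step 2 and not ((y of pad in the frame of box above 0 m and value of joint latch_right above 0.5 rad) or (y of pad in the frame of box below 0 m and value of joint latch_left above 0.5 rad)) and not (distance of block_mid from where it was at the start of the episode above 0.015 m) and angle between block_mid's own z axis and vertical below 0.1 rad); the robot touches nothing.
It fails at once if the printing block in the other well is moved or lifted by more than 15 mm (distance of block_mid from where it was at the start of the episode above 0.015 m).
It fails at once if the spare block, jar or brush is moved or lifted by more than 25 mm (distance of any of spare_block_mid, jar_mid, brush from where it was at the start of the episode above 0.025 m).
It fails at once if the latch at the other end is turned past 0.5 rad ((y of pad in the frame of box above 0 m and value of joint latch_right above 0.5 rad) or (y of pad in the frame of box below 0 m and value of joint latch_left above 0.5 rad)).
It also fails if it takes over 48 s, if anything falls off the work surface, if the arm or the gripper's body presses on something with over 40 N, if the wrist force passes 120 N, or if a joint passes its speed limit or range.

## Robot

A 7-joint arm with a two-finger parallel gripper is mounted at the origin on the work surface. World frame = base frame: x ahead of the robot, y to its left, z up, the work surface at z = 0. Lengths are in m, angles in rad, forces in N, time in s.
With the tool pointing down it reaches from about 0.4 to 0.85 m from the base axis. Payload 10.4 kg.
Tool frame: the origin (TCP) lies midway between the tips of the shut fingers; the grasp point (between the pads) lies 19 mm behind it; z points along the fingers, y is the line along which they close (so a half turn about z gives the same grasp; the last joint's range is limited). The gripper opens to 87 mm and grips with 3 to 60 N. Pads are 19 mm wide; open, the fingers measure 117 mm over their backs; the gripper's body (75 mm by 190 mm) begins 51 mm behind the grasp point.
Start: joints at [1.258, 0.332, -0.065, 1.46, 0.022, 1.35, -0.088], TCP at [0.179, -0.599, 0.223] pointing down, gripper open.
Joint ranges: [-2.6, 2.6], [-0.5, 2.12], [-1.47, 1.34], [0.16, 2.42], [-1.27, 4.41], [0.06, 2.06], [-2.6, 2.6]. Speed limits (rad/s): [2.22, 2.22, 2.79, 2.79, 3.14, 3.14, 3.14].

## Interface

Orientations are given as a unit quaternion [x, y, z, w].
In Python, from bench import sensors, eyes, order gives the robot as it stands.
- The arm moves only by the tool arm_command, never from a script. Its argument "steps" is a list of rows, each an object with "rot": the turn, a rotation vector about the world's x, y, z in degrees, a list of three; "slide": the shift along the world's x, y, z in m, a list of three; "grip": the opening, from 0 (shut) to 1 (fully open). A call has exactly 8 rows; each row shifts and turns the commanded pose from where the row before left it; what a row does not reach is not made up. A row lasts 1/8 s, in which the tool goes at most 62.5 mm and 10.7 degrees, less where a joint would pass 70% of its speed; a pose out of reach is approached as far as the arm can. A call with a gripper value outside its range is refused whole. The fingers move at their own pace and stop on an object; "newtons" is the grip in N (left out, the last holds). Time passes only in rows, so rows that do not move let the fingers close, or fill a call up. It gives the time, the measured TCP pose, the force, the opening and the grip force at its end, in the units of the state.
- sensors.read_state(): the state, without advancing time (a new reading comes with each control period).
- eyes.camera(name): name is "scene" or "top" or "wrist"; returns a dict with "pixels" (384x512x3 uint8, red, green, blue), "intrinsics" (3x3 intrinsics, pixels), "pose" (4x4, takes a point from camera to world coordinates). Camera axes: x right, y down, z forward; pixel columns grow to the right and rows downward; lengths in m; the calibration is good to about 2 mm. A picture is of the moment at which its call begins. There is no depth.
- order.close_job(): hands the job in; it is judged then, once.
Trained networks look in a picture, given as the dict that the camera call returned (one of the last four; its "shot" number tells which), for a name from the list of things; names that differ only in an ending like _2 or _b are one class to them, and where a whole thing is asked for, a point or a joint stands for the part that bears it (a point fixed in the world has none). Each returns a list of dicts, best first, with "conf" (0 to 1); they miss things now and then, are a little off and sometimes report something else, mostly with a low value. They report only what shows in the picture. A call takes as long as a camera call. They do not tell look-alikes from the thing itself.
- eyes.look_for(name, picture): "bbox" ([left, top, right, bottom] in pixels, round what is visible of it).
The state is a dict: "time": time; "joint_positions": joint angles; "joint_vel": joint speeds; "joint_torque": joint torques, N m; "ee_pos": TCP position; "eef_rot": TCP orientation; "ft_force": force on the tool from outside, world axes, zero at the start; "torque": the same for the moment, N m; "width": finger opening in m; "grip_force": force on a finger pad.
Only numpy, scipy, OpenCV 4.12 (cv2) and the standard library are available. Lean on these libraries where they do the work, as an engineer would, in place of code of your own. Each camera call takes 0.05 s, during which the arm holds its last target. There are 200 camera calls.

## Working session

There is one attempt and no reset: what is moved stays moved. The work goes in short steps, Python scripts to look and compute and a tool call to move; the robot and the scene stay as the last step left them, time stands still between calls to the robot, and variables do not carry over. Pictures are saved under pics/ and viewed, at most 10 in all, crops included, and the job is handed in when it is done.

Besides the shell and the picture viewer there is one more tool, called after "Emit:" by a JSON object that holds its "api" and its "payload", one argument or row to a line. arm_command: Moves the arm, as the interface text tells. Its arguments: {"type":"object","properties":{"steps":{"type":"array","items":{"type":"object","properties":{"rot":{"type":"array","items":{"type":"number"}},"slide":{"type":"array","items":{"type":"number"}},"grip":{"type":"number"}}}},"newtons":{"type":"number"}},"required":["steps"]}

```bash
mkdir -p pics; cat > h.py <<'E'
import numpy as np, cv2
from bench import sensors, eyes, order
def shot(n,f=None):
    p=eyes.camera(n)
    if f: cv2.imwrite('pics/'+f,np.ascontiguousarray(p['pixels'][:,:,::-1]))
    return p
def ray(p,u,v,z):
    K=np.array(p['intrinsics']);T=np.array(p['pose'])
    d=T[:3,:3]@np.linalg.solve(K,[u,v,1.]);o=T[:3,3]
    return o+d*(z-o[2])/d[2]
def proj(p,X):
    K=np.array(p['intrinsics']);T=np.array(p['pose'])
    c=T[:3,:3].T@(np.array(X)-T[:3,3]);c=K@c;return c[:2]/c[2]
E
python3 - <<'E'
from h import *
ims=[]
Z=dict(box=.05,cover_top=.068,latch_left_pivot=.0615,latch_right_pivot=.0615,pad=.03,block_mid=.04,spare_block_mid=.03,jar_mid=.035,brush=.01)
for n in('top','scene'):
    p=shot(n,n+'0.png')
    print(n,np.round(p['pose'],3).tolist())
    for k,z in Z.items():
        for r in eyes.look_for(k,p)[:2]:
            b=r['bbox'];print(k,round(r['conf'],2),np.round(b),ray(p,(b[0]+b[2])/2,(b[1]+b[3])/2,z).round(3))
s=sensors.read_state();print(s['time'],s['ee_pos'],s['eef_rot'],s['width'])
E
```

```text
top [[-0.016, -0.986, 0.167, 0.452], [-0.999, 0.021, 0.027, -0.019], [-0.03, -0.166, -0.986, 0.872], [0.0, 0.0, 0.0, 1.0]]
box 0.6 [146. 145. 362. 271.] [0.543 0.023 0.05 ]
cover_top 0.56 [217. 168. 297. 229.] [0.564 0.015 0.068]
cover_top 0.25 [153. 219. 163. 273.] [0.46  0.241 0.068]
latch_left_pivot 0.89 [154. 221. 164. 274.] [0.457 0.24  0.062]
latch_right_pivot 0.95 [343. 184. 359. 234.] [ 0.536 -0.199  0.062]
latch_right_pivot 0.51 [202. 139. 224. 168.] [0.675 0.117 0.062]
pad 0.59 [166. 182. 221. 235.] [0.548 0.169 0.03 ]
block_mid 0.79 [295. 167. 322. 205.] [ 0.595 -0.107  0.04 ]
block_mid 0.62 [315. 101. 359. 129.] [ 0.77  -0.183  0.04 ]
spare_block_mid 0.58 [250. 118. 287. 158.] [ 0.719 -0.014  0.03 ]
jar_mid 0.55 [200. 139. 226. 167.] [0.683 0.123 0.035]
brush 0.62 [216. 235. 304. 264.] [0.448 0.012 0.01 ]
scene [[0.06, 0.782, -0.621, 1.213], [0.998, -0.051, 0.033, -0.061], [-0.006, -0.622, -0.783, 0.865], [0.0, 0.0, 0.0, 1.0]]
box 0.96 [192. 137. 379. 244.] [0.57  0.038 0.05 ]
cover_top 0.98 [242. 170. 312. 215.] [0.59  0.014 0.068]
latch_left_pivot 0.68 [344. 136. 365. 172.] [0.463 0.24  0.062]
latch_right_pivot 0.79 [189. 165. 203. 199.] [ 0.537 -0.194  0.061]
pad 0.76 [311. 175. 361. 204.] [0.56  0.176 0.03 ]
block_mid 0.96 [141. 182. 177. 211.] [ 0.56  -0.292  0.04 ]
block_mid 0.95 [178. 256. 227. 290.] [ 0.788 -0.172  0.04 ]
spare_block_mid 0.63 [249. 232. 294. 273.] [ 0.739 -0.012  0.03 ]
jar_mid 0.77 [310. 210. 336. 247.] [0.684 0.12  0.035]
brush 0.84 [238. 156. 306. 173.] [0.442 0.013 0.01 ]
1.0 [ 0.17862746 -0.59895645  0.22257085] [9.89517323e-01 1.44414215e-01 8.61453204e-06 3.90358596e-05] 0.08679680443574624
```

View pics/top0.png

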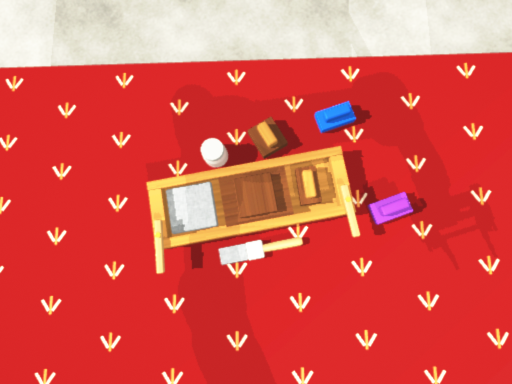

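View pics/scene0.png

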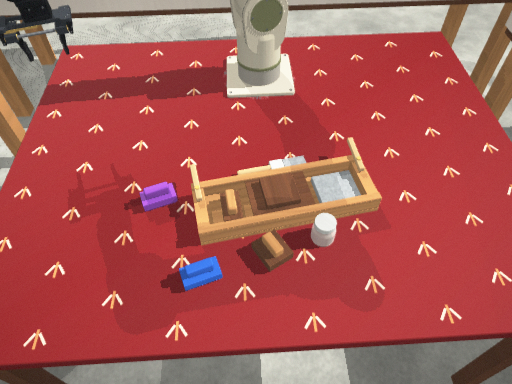

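The pad is in the left (+y) well at about (193,207) in the top picture. The cover is at (257,198) and the dark block in the right well at (308,186); the blue and purple blocks are look-alikes. Next I need a finer box pose.

```bash
python3 - <<'E'
from h import *
import pickle
p=shot('top');pickle.dump({k:np.array(p[k]) for k in('pixels','intrinsics','pose')},open('top.pkl','wb'))
c=p['pixels'][135:285,135:375,::-1]
cv2.imwrite('pics/crop.png',cv2.resize(np.ascontiguousarray(c),(768,480),interpolation=cv2.INTER_CUBIC))
E
```

```text
(no output)
```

View pics/crop.png

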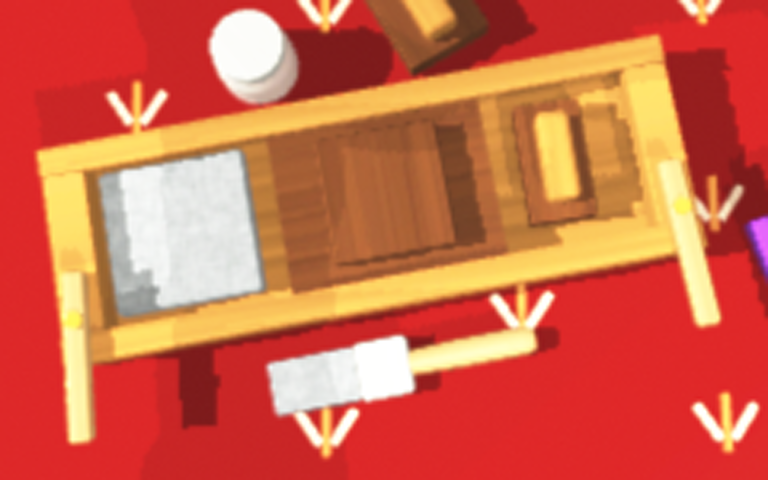

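```bash
python3 - <<'E'
from h import *
import pickle
from scipy.optimize import least_squares
p=pickle.load(open('top.pkl','rb'))
P=[((72,319),(-.05,.22,.0685)),((683,204),(-.05,-.22,.0685)),((38,151),(.08,.235,.054)),((660,36),(.08,-.235,.054))]
px=lambda c:(135+(c[0]+.5)/3.2-.5,135+(c[1]+.5)/3.2-.5)
def W(q,X):
    c,s=np.cos(q[2]),np.sin(q[2]);return np.array([q[0]+c*X[0]-s*X[1],q[1]+s*X[0]+c*X[1],X[2]])
def f(q):return np.concatenate([proj(p,W(q,X))-px(c) for c,X in P])
r=least_squares(f,[.56,.02,.15]);q=r.x;print(q,np.degrees(q[2]),r.fun.round(2));np.save('q.npy',q)
def B(w):
    c,s=np.cos(q[2]),np.sin(q[2]);d=w[:2]-q[:2];return np.array([c*d[0]+s*d[1],-s*d[0]+c*d[1]])
for n,c,z in[('panel',(320,143),.068),('panel',(434,123),.068),('panel',(452,246),.068),('panel',(338,265),.068),('ltail',(79,442),.0615),('rtail',(708,325),.0615),('blockgrip',(557,155),.068)]:
    w=ray(p,*px(c),z);print(n,w.round(3),B(w).round(3))
for n,X in[('startpush',(0,-.075,.06)),('endpush',(0,.07,.06)),('latchstart',(-.115,.19,.06))]:print(n,W(q,X).round(3))
E
```

```text
[0.57123115 0.03324615 0.16529465] 9.470685750357948 [ 0.62  0.08 -0.25  0.61 -0.14 -0.24 -0.24 -0.46]
panel [0.61  0.066 0.068] [0.043 0.026]
panel [ 0.622 -0.017  0.068] [ 0.042 -0.058]
panel [ 0.533 -0.028  0.068] [-0.048 -0.054]
panel [0.521 0.054 0.068] [-0.046  0.028]
ltail [0.4   0.238 0.062] [-0.135  0.23 ]
rtail [ 0.474 -0.207  0.062] [-0.135 -0.221]
blockgrip [ 0.597 -0.105  0.068] [ 0.003 -0.14 ]
startpush [ 0.584 -0.041  0.06 ]
endpush [0.56  0.102 0.06 ]
latchstart [0.427 0.202 0.06 ]
```

Emit:
{"api": "arm_command", "payload": {
  "steps": [
    {"slide": [0.0254, 0.0342, 0], "rot": [0, 0, 5.2], "grip": 0},
    {"slide": [0.0254, 0.0342, 0], "rot": [0, 0, 5.2], "grip": 0},
    {"slide": [0.0254, 0.0342, 0], "rot": [0, 0, 5.2], "grip": 0},
    {"slide": [0.0254, 0.0342, 0], "rot": [0, 0, 5.2], "grip": 0},
    {"slide": [0.0254, 0.0342, 0], "rot": [0, 0, 5.2], "grip": 0},
    {"slide": [0.0254, 0.0342, 0], "rot": [0, 0, 5.2], "grip": 0},
    {"slide": [0.0254, 0.0342, 0], "rot": [0, 0, 5.2], "grip": 0},
    {"slide": [0.0254, 0.0342, 0], "rot": [0, 0, 5.2], "grip": 0}
  ]
}}

```text
time: 2.05
ee_pos: [0.3825, -0.3242, 0.2228]
eef_rot: [0.873, 0.488, 0.0, 0.0]
ft_force: [0.6, -0.8, 0.9]
width: 0.015
grip_force: 0.0
```

Emit:
{"api": "arm_command", "payload": {
  "steps": [
    {"slide": [0.0254, 0.0342, 0], "rot": [0, 0, 5.2], "grip": 0},
    {"slide": [0.0254, 0.0342, 0], "rot": [0, 0, 5.2], "grip": 0},
    {"slide": [0.0254, 0.0342, 0], "rot": [0, 0, 5.2], "grip": 0},
    {"slide": [0.0254, 0.0342, 0], "rot": [0, 0, 5.2], "grip": 0},
    {"slide": [0.0254, 0.0342, 0], "rot": [0, 0, 5.2], "grip": 0},
    {"slide": [0.0254, 0.0342, 0], "rot": [0, 0, 5.2], "grip": 0},
    {"slide": [0.0254, 0.0342, 0], "rot": [0, 0, 5.2], "grip": 0},
    {"slide": [0.0254, 0.0342, 0], "rot": [0, 0, 5.2], "grip": 0}
  ]
}}

```text
time: 3.05
ee_pos: [0.5858, -0.0508, 0.2227]
eef_rot: [0.643, 0.766, 0.0, 0.0]
ft_force: [1.1, 0.1, 0.8]
width: 0.0001
grip_force: 0.0
```

```bash
python3 - <<'E'
from h import *
p=shot('wrist','w1.png');q=np.load('q.npy')
for n,z in(('cover_top',.068),('block_mid',.04)):
    for r in eyes.look_for(n,p)[:2]:
        b=r['bbox'];print(n,r['conf'],np.round(b),ray(p,b[0],b[1],z).round(3),ray(p,b[2],b[3],z).round(3))
print('tip',proj(p,[.5858,-.0508,.055]), proj(p,[.5858,-.0508,.2227]))
print(np.round(p['pose'],3).tolist())
E
```

```text
cover_top 0.97 [202.  24. 323. 180.] [0.505 0.087 0.068] [ 0.652 -0.042  0.068]
block_mid 0.73 [227. 193. 304. 228.] [ 0.55  -0.083  0.04 ] [ 0.65  -0.112  0.04 ]
block_mid 0.72 [387. 247. 402. 318.] [ 0.759 -0.119  0.04 ] [ 0.809 -0.217  0.04 ]
tip [261.39201336 174.71237706] [261.6835324  236.42678205]
[[0.985, 0.166, 0.048, 0.573], [0.173, -0.949, -0.264, 0.021], [0.002, 0.268, -0.963, 0.386], [0.0, 0.0, 0.0, 1.0]]
```

View pics/w1.png

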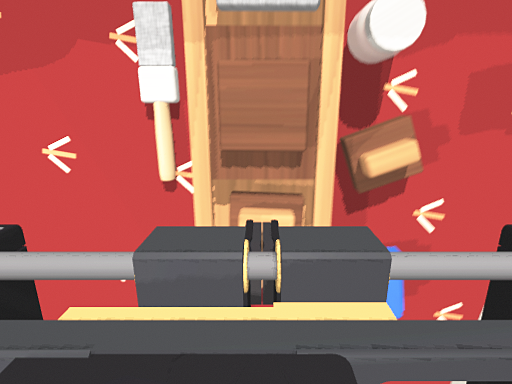

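The panel's near edge is at row ~151 and the block's edge at row ~192, columns about 262. The tip's landing point projects to row 175, between them.

```bash
python3 - <<'E'
from h import *
p=shot('wrist');q=np.load('q.npy');c,s=np.cos(q[2]),np.sin(q[2])
for n,u,v,z in(('panel',262,151,.068),('panelL',218,149,.068),('panelR',307,152,.068),('block',262,193,.04),('tip',261.4,174.7,.055)):
    d=ray(p,u,v,z)[:2]-q[:2];print(n,(c*d[0]+s*d[1]).round(4),(-s*d[0]+c*d[1]).round(4))
print(sensors.read_state()['joint_positions'])
E
```

```text
panel 0.001 -0.0547
panelL -0.0456 -0.0531
panelR 0.0487 -0.0554
block 0.0016 -0.109
tip 0.0006 -0.0833
[ 0.54733447  0.319095   -0.66280167  1.53700761  0.1985985   1.35429845
  0.03831922]
```

Emit:
{"api": "arm_command", "payload": {
  "steps": [
    {"slide": [0, 0, -0.024], "grip": 0},
    {"slide": [0, 0, -0.024], "grip": 0},
    {"slide": [0, 0, -0.024], "grip": 0},
    {"slide": [0, 0, -0.024], "grip": 0},
    {"slide": [0, 0, -0.024], "grip": 0},
    {"slide": [0, 0, -0.024], "grip": 0},
    {"slide": [0, 0, -0.011], "grip": 0},
    {"slide": [0, 0, -0.011], "grip": 0}
  ]
}}

```text
schema error: expected keys rot, slide, grip
```

Emit:
{"api": "arm_command", "payload": {
  "steps": [
    {"slide": [0, 0, -0.024], "rot": [0, 0, 0], "grip": 0},
    {"slide": [0, 0, -0.024], "rot": [0, 0, 0], "grip": 0},
    {"slide": [0, 0, -0.024], "rot": [0, 0, 0], "grip": 0},
    {"slide": [0, 0, -0.024], "rot": [0, 0, 0], "grip": 0},
    {"slide": [0, 0, -0.024], "rot": [0, 0, 0], "grip": 0},
    {"slide": [0, 0, -0.024], "rot": [0, 0, 0], "grip": 0},
    {"slide": [0, 0, -0.011], "rot": [0, 0, 0], "grip": 0},
    {"slide": [0, 0, -0.011], "rot": [0, 0, 0], "grip": 0}
  ]
}}

```text
time: 4.25
ee_pos: [0.5852, -0.0527, 0.0567]
eef_rot: [0.645, 0.765, 0.0, 0.0]
ft_force: [0.8, -0.3, 0.2]
width: 0.0003
grip_force: 0.0
```

Emit:
{"api": "arm_command", "payload": {
  "steps": [
    {"slide": [-0.0026, 0.0158, 0], "rot": [0, 0, 0], "grip": 0},
    {"slide": [-0.0026, 0.0158, 0], "rot": [0, 0, 0], "grip": 0},
    {"slide": [-0.0026, 0.0158, 0], "rot": [0, 0, 0], "grip": 0},
    {"slide": [-0.0026, 0.0158, 0], "rot": [0, 0, 0], "grip": 0},
    {"slide": [-0.0026, 0.0158, 0], "rot": [0, 0, 0], "grip": 0},
    {"slide": [-0.0026, 0.0158, 0], "rot": [0, 0, 0], "grip": 0},
    {"slide": [-0.0026, 0.0158, 0], "rot": [0, 0, 0], "grip": 0},
    {"slide": [-0.0026, 0.0158, 0], "rot": [0, 0, 0], "grip": 0}
  ]
}}

```text
time: 5.25
ee_pos: [0.5641, 0.0758, 0.0567]
eef_rot: [0.644, 0.765, 0.0, 0.0]
ft_force: [-1.5, -4.0, 2.9]
width: 0.0003
grip_force: 1.9
```

Emit:
{"api": "arm_command", "payload": {
  "steps": [
    {"slide": [-0.0013, 0.0079, 0], "rot": [0, 0, 0], "grip": 0},
    {"slide": [-0.0013, 0.0079, 0], "rot": [0, 0, 0], "grip": 0},
    {"slide": [-0.0005, 0.003, 0], "rot": [0, 0, 0], "grip": 0},
    {"slide": [-0.0005, 0.003, 0], "rot": [0, 0, 0], "grip": 0},
    {"slide": [-0.0003, 0.002, 0], "rot": [0, 0, 0], "grip": 0},
    {"slide": [-0.0003, 0.002, 0], "rot": [0, 0, 0], "grip": 0},
    {"slide": [0, 0, 0], "rot": [0, 0, 0], "grip": 0},
    {"slide": [0, 0, 0], "rot": [0, 0, 0], "grip": 0}
  ]
}}

```text
time: 6.25
ee_pos: [0.5601, 0.1007, 0.0566]
eef_rot: [0.644, 0.765, 0.0, -0.0]
ft_force: [-1.0, -1.7, -0.1]
width: 0.0007
grip_force: 0.5
```

Emit:
{"api": "arm_command", "payload": {
  "steps": [
    {"slide": [-0.0003, 0.0015, 0], "rot": [0, 0, 0], "grip": 0},
    {"slide": [-0.0003, 0.0015, 0], "rot": [0, 0, 0], "grip": 0},
    {"slide": [-0.0003, 0.0015, 0], "rot": [0, 0, 0], "grip": 0},
    {"slide": [0, 0, 0], "rot": [0, 0, 0], "grip": 0},
    {"slide": [0, 0, 0], "rot": [0, 0, 0], "grip": 0},
    {"slide": [0, 0, 0], "rot": [0, 0, 0], "grip": 0},
    {"slide": [0, 0, 0], "rot": [0, 0, 0], "grip": 0},
    {"slide": [0, 0, 0], "rot": [0, 0, 0], "grip": 0}
  ]
}}

```text
time: 7.25
ee_pos: [0.5598, 0.1023, 0.0566]
eef_rot: [0.645, 0.764, -0.001, 0.001]
ft_force: [1.4, -8.8, 2.0]
width: 0.0004
grip_force: 4.8
```

Emit:
{"api": "arm_command", "payload": {
  "steps": [
    {"slide": [-0.0003, 0.0015, 0], "rot": [0, 0, 0], "grip": 0},
    {"slide": [-0.0003, 0.0015, 0], "rot": [0, 0, 0], "grip": 0},
    {"slide": [0, 0, 0], "rot": [0, 0, 0], "grip": 0},
    {"slide": [0, 0, 0], "rot": [0, 0, 0], "grip": 0},
    {"slide": [0, -0.0075, 0], "rot": [0, 0, 0], "grip": 0},
    {"slide": [0.003, -0.015, 0], "rot": [0, 0, 0], "grip": 0},
    {"slide": [0, 0, 0.02], "rot": [0, 0, 0], "grip": 0},
    {"slide": [0, 0, 0.04], "rot": [0, 0, 0], "grip": 0}
  ]
}}

```text
time: 8.25
ee_pos: [0.5607, 0.0858, 0.1172]
eef_rot: [0.644, 0.765, -0.0, -0.001]
ft_force: [-0.0, 0.8, 0.7]
width: 0.0002
grip_force: 0.0
```

```bash
python3 - <<'E'
from h import *
p=shot('top','t2.png')
c=p['pixels'][135:285,135:375,::-1]
cv2.imwrite('pics/crop2.png',cv2.resize(np.ascontiguousarray(c),(768,480),interpolation=cv2.INTER_CUBIC))
s=sensors.read_state();print(s['ee_pos'],s['joint_positions'])
q=np.load('q.npy')
for X in((-.115,.192),(-.135,.22)):
    cc,ss=np.cos(q[2]),np.sin(q[2]);print(q[0]+cc*X[0]-ss*X[1],q[1]+ss*X[0]+cc*X[1])
E
```

```text
[0.56371035 0.08707564 0.12368799] [ 0.34850753  0.36868038 -0.70077602  1.70663374  0.25726907  1.1538483
 -0.25080955]
0.42620635692182407 0.20370673150995283
0.4018717554236091 0.2280342297356865
```

View pics/crop2.png

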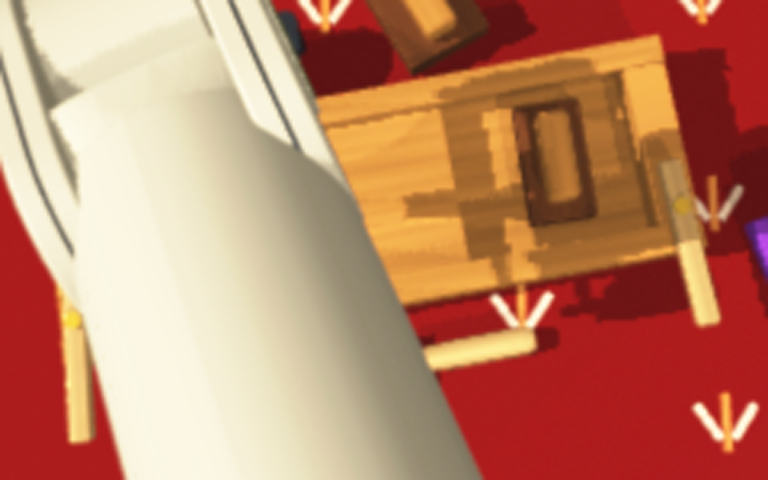

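The arm hides the cover, but the contact force rose at the expected position, so the cover is on its stop. The other latch and the block have not moved. Next I go to the inner side of the left latch's tail.

Emit:
{"api": "arm_command", "payload": {
  "steps": [
    {"slide": [-0.023, 0.0192, 0], "rot": [0, 0, 0], "grip": 0},
    {"slide": [-0.023, 0.0192, 0], "rot": [0, 0, 0], "grip": 0},
    {"slide": [-0.023, 0.0192, 0], "rot": [0, 0, 0], "grip": 0},
    {"slide": [-0.023, 0.0192, 0], "rot": [0, 0, 0], "grip": 0},
    {"slide": [-0.023, 0.0192, 0], "rot": [0, 0, 0], "grip": 0},
    {"slide": [-0.023, 0.0192, 0], "rot": [0, 0, 0], "grip": 0},
    {"slide": [0, 0, 0], "rot": [0, 0, 0], "grip": 0},
    {"slide": [0, 0, 0], "rot": [0, 0, 0], "grip": 0}
  ]
}}

```text
time: 9.3
ee_pos: [0.4241, 0.2008, 0.1174]
eef_rot: [0.644, 0.765, 0.001, 0.001]
ft_force: [0.4, -0.1, -0.3]
width: 0.0008
grip_force: 0.0
```

```bash
python3 - <<'E'
from h import *
p=shot('wrist','w3.png');s=sensors.read_state();e=np.array(s['ee_pos']);print(e,s['joint_positions'])
print('tip lands',proj(p,[e[0],e[1],.06]))
E
```

```text
[0.42424448 0.20044992 0.11714385] [ 0.24823508  0.15964382 -0.83253591  1.95353612  0.13388594  1.08290149
 -0.47028654]
tip lands [261.53751753 206.04062756]
```

View pics/w3.png

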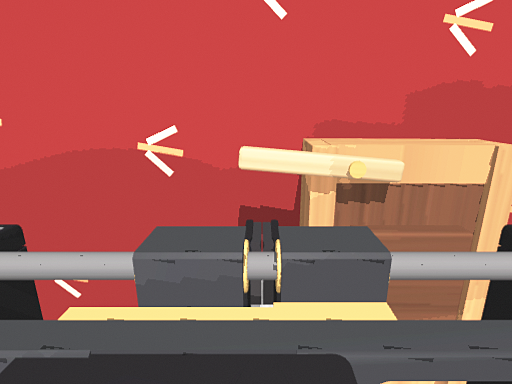

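The dark cover lies over the well and reaches the end piece. The tail runs from (240,158) to (300,165), and the fingers will land at (261,206), clear on its inner side. I descend and sweep.

Emit:
{"api": "arm_command", "payload": {
  "steps": [
    {"slide": [0, 0, -0.0233], "rot": [0, 0, 0], "grip": 0},
    {"slide": [0, 0, -0.0233], "rot": [0, 0, 0], "grip": 0},
    {"slide": [0, 0, -0.0233], "rot": [0, 0, 0], "grip": 0},
    {"slide": [-0.0015, 0.0112, 0], "rot": [0, 0, 0], "grip": 0},
    {"slide": [-0.0015, 0.0112, 0], "rot": [0, 0, 0], "grip": 0},
    {"slide": [-0.0015, 0.0112, 0], "rot": [0, 0, 0], "grip": 0},
    {"slide": [0.0003, 0.0115, 0], "rot": [0, 0, 0], "grip": 0},
    {"slide": [0.0003, 0.0115, 0], "rot": [0, 0, 0], "grip": 0}
  ]
}}

```text
time: 10.35
ee_pos: [0.4199, 0.2581, 0.047]
eef_rot: [0.644, 0.765, 0.0, 0.0]
ft_force: [0.5, -1.8, 0.9]
width: 0.0001
grip_force: 0.7
```

Emit:
{"api": "arm_command", "payload": {
  "steps": [
    {"slide": [0.0039, 0.0083, 0], "rot": [0, 0, 0], "grip": 0},
    {"slide": [0.0039, 0.0083, 0], "rot": [0, 0, 0], "grip": 0},
    {"slide": [0.0039, 0.0083, 0], "rot": [0, 0, 0], "grip": 0},
    {"slide": [0.0052, 0.0043, 0], "rot": [0, 0, 0], "grip": 0},
    {"slide": [0.0052, 0.0043, 0], "rot": [0, 0, 0], "grip": 0},
    {"slide": [0.0052, 0.0043, 0], "rot": [0, 0, 0], "grip": 0},
    {"slide": [0.0052, 0.0043, 0], "rot": [0, 0, 0], "grip": 0},
    {"slide": [0, 0, 0], "rot": [0, 0, 0], "grip": 0}
  ]
}}

```text
time: 11.35
ee_pos: [0.4526, 0.2999, 0.0468]
eef_rot: [0.644, 0.765, 0.0, -0.0]
ft_force: [-0.5, 0.0, -0.2]
width: 0.0008
grip_force: 0.0
```

Emit:
{"api": "arm_command", "payload": {
  "steps": [
    {"slide": [0.002, 0.0003, 0], "rot": [0, 0, 0], "grip": 0},
    {"slide": [0.002, 0.0003, 0], "rot": [0, 0, 0], "grip": 0},
    {"slide": [0.002, 0.0003, 0], "rot": [0, 0, 0], "grip": 0},
    {"slide": [0, 0, 0], "rot": [0, 0, 0], "grip": 0},
    {"slide": [0, 0, 0], "rot": [0, 0, 0], "grip": 0},
    {"slide": [0, 0, 0], "rot": [0, 0, 0], "grip": 0},
    {"slide": [0, 0, 0], "rot": [0, 0, 0], "grip": 0},
    {"slide": [0, 0, 0], "rot": [0, 0, 0], "grip": 0}
  ]
}}

```text
time: 12.35
ee_pos: [0.4582, 0.3002, 0.0467]
eef_rot: [0.644, 0.765, 0.0, 0.0]
ft_force: [-0.4, 0.6, -0.2]
width: 0.0009
grip_force: 0.0
```

```bash
python3 - <<'E'
from h import *
p=shot('wrist');t=shot('scene');a=p['pixels'];b=t['pixels'][110:230,270:430]
m=np.hstack([a[:300,150:450],cv2.resize(b,(400,300),interpolation=cv2.INTER_CUBIC)])
cv2.imwrite('pics/m4.png',np.ascontiguousarray(m[:,:,::-1]))
E
```

```text
(no output)
```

View pics/m4.png

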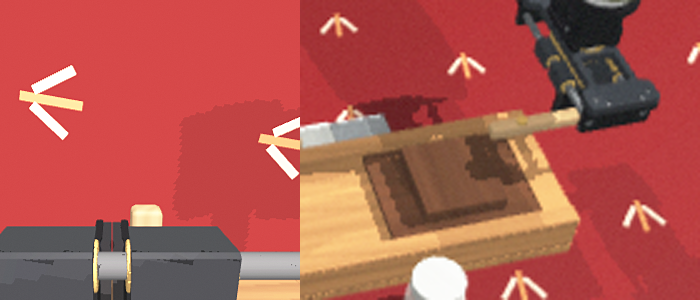

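The tail now points along +y, its end at (147,215), just right of the fingers, and the cover is against the end. I press on a little to seat the latch.

Emit:
{"api": "arm_command", "payload": {
  "steps": [
    {"slide": [0.002, 0.0003, 0], "rot": [0, 0, 0], "grip": 0},
    {"slide": [0.002, 0.0003, 0], "rot": [0, 0, 0], "grip": 0},
    {"slide": [0, 0, 0], "rot": [0, 0, 0], "grip": 0},
    {"slide": [0, 0, 0], "rot": [0, 0, 0], "grip": 0},
    {"slide": [0, 0, 0], "rot": [0, 0, 0], "grip": 0},
    {"slide": [0, 0, 0], "rot": [0, 0, 0], "grip": 0},
    {"slide": [0, 0, 0], "rot": [0, 0, 0], "grip": 0},
    {"slide": [0, 0, 0], "rot": [0, 0, 0], "grip": 0}
  ]
}}

```text
time: 13.45
ee_pos: [0.4591, 0.3005, 0.0462]
eef_rot: [0.644, 0.765, -0.003, -0.001]
ft_force: [-13.7, -3.7, 8.5]
width: 0.0003
grip_force: 7.7
```

Firm contact at the stop. I back off the way I came (box -x), raise the arm and look.

Emit:
{"api": "arm_command", "payload": {
  "steps": [
    {"slide": [-0.01, -0.0017, 0], "rot": [0, 0, 0], "grip": 0},
    {"slide": [-0.03, 0, 0], "rot": [0, 0, 0], "grip": 0},
    {"slide": [0, 0, 0.05], "rot": [0, 0, 0], "grip": 0},
    {"slide": [0, 0, 0.05], "rot": [0, 0, 0], "grip": 0},
    {"slide": [0, 0.03, 0.05], "rot": [0, 0, 0], "grip": 0},
    {"slide": [0, 0.04, 0], "rot": [0, 0, 0], "grip": 0},
    {"slide": [0, 0.04, 0], "rot": [0, 0, 0], "grip": 0},
    {"slide": [0, 0.04, 0], "rot": [0, 0, 0], "grip": 0}
  ]
}}

```text
time: 14.45
ee_pos: [0.4225, 0.4503, 0.1968]
eef_rot: [0.644, 0.765, 0.0, 0.0]
ft_force: [0.2, 0.3, 0.6]
width: 0.0002
grip_force: 0.0
```

```bash
python3 - <<'E'
from h import *
a=shot('top')['pixels'][135:285,135:375];b=shot('scene')['pixels'][110:260,170:410]
m=np.vstack([cv2.resize(x,(480,300),interpolation=cv2.INTER_CUBIC) for x in(a,b)])
cv2.imwrite('pics/m5.png',np.ascontiguousarray(m[:,:,::-1]));s=sensors.read_state();print(s['ee_pos'],s['ft_force'],s['joint_vel'])
E
```

```text
[0.4199979  0.45310651 0.19633202] [-0.16698898  0.13460024  0.03747844] [ 0.05705614 -0.04551623  0.01973054  0.04767553 -0.0249508   0.00039968
  0.05249852]
```

View pics/m5.png

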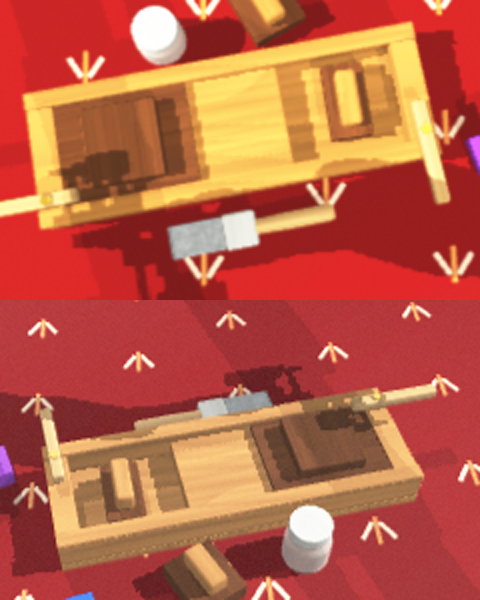

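The cover is hard against the left end. The left latch lies square, with its tail at (5,208) and its short end over the cover at (75,196). The right latch is still open, and the block and bystanders have not moved.

```bash
python3 -c "
from bench import order
print(order.close_job())"
```

```text
the job is handed in; nothing more can be done
None
```

The cover is pushed fully over the pad at the left end, the left latch is turned square across its edge, everything else looks undisturbed in the last pictures, and the job is handed in (no verdict came back).

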